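# Hang the washed squeegee on the drip rack

### The job

Take the wide squeegee out of its wooden parking block and hang it, by the hole in its handle, on the peg of the drip rack, so that it hangs upright and at rest from the peg alone, behind the knob at the peg's end. Leave the narrow squeegee standing in its block and the two ink jars where they are.

Things in the scene. Friction and masses are not known exactly. Their poses are not given: they have to be found in the camera images.
- squeegee_wide: Squeegee to hang, upright, blade down. Origin: centre of the blade's lower edge; x along its width, y through its thickness, z up; a half turn about z makes no difference. In mm from below: black rubber blade 9 thick, z 0 to 40; wooden crossbar 150 wide, 24 thick, z 40 to 80; wooden handle 60 wide, 24 thick, z 80 to 165. Mass 0.2 to 0.45 kg, centre of mass below the hole.
- wide_hole (a point): Centre of the round through hole (30 mm diameter, 24 deep, along y) in the wide squeegee's handle, 100 mm above the blade's edge; axes as the squeegee's.
- wide_top (a point): Middle of the top face of the wide squeegee's handle, 65 mm above the hole's centre, 170 mm above the table at the start; axes as the squeegee's. Only the upper 30 mm should be gripped, across the thickness (y, 24 mm), as the peg passes below.
- squeegee_narrow: The other squeegee, alike in all (height, thickness, handle, hole, origin, axes) but its crossbar and blade, which are only 90 mm wide. To be left standing.
- block_wide: Wooden parking block under the wide squeegee, fixed: 120 mm long (x), 90 wide (y), two rails 22 thick and 45 mm tall along x with a 14 mm slot between them that the blade hangs in, the crossbar resting on the rails, the blade 5 mm above the table: lift 45 mm straight up to clear it. Origin: centre of the underside.
- block_narrow: The same block under the narrow squeegee, fixed. The two blocks may stand in either order.
- rack: Drip rack, fixed: an aluminium tray 200 (x) by 130 (y) by 18 mm tall, origin at the centre of its underside on the table, and at its -y side a dark square steel post, 20 mm wide, centred at y = -85 mm, 168 mm tall, that carries one level round steel peg, 160 mm above the table, pointing along the rack's +y over the tray. Nothing stands higher than 8 mm above the peg's axis.
- peg_root (a point): Point on the peg's axis where it leaves the post; axes as the rack's (y along the peg towards its free end, z up). Peg 10 mm in diameter, 120 mm long from here to the centre of a 14 mm ball at its free end. When the squeegee hangs, its hole's centre lies 10 mm below the peg's axis.
- peg_end (a point): Extreme free end of the peg: the outer face of its 14 mm ball, on the axis, 127 mm from peg_root.
- jar_a: Larger ink jar, white, 70 mm in diameter, 90 mm tall, standing loose on the table; origin at the centre of its underside. Leave alone.
- jar_b: Smaller ink jar, grey with a black cap, 60 mm in diameter, 80 mm tall, loose; origin at the centre of its underside. Leave alone.
Mind the look-alikes: they are no part of the job. Leave any red look-alike of the squeegee_narrow alone. What is shaped like the squeegee_wide but red is not meant.

How it is judged:
By the outcome, as a careful person would: the job done as asked, in the order asked, and still so for the second after the job is handed in, with the robot touching nothing.
It also fails if it takes over 48 s, if anything falls off the work surface, if the arm or the gripper's body presses on something with over 40 N, if the wrist force passes 120 N, or if a joint passes its speed limit or range.

### The arm

A 6-joint arm with a two-finger parallel gripper is mounted at the origin on the work surface. World frame = base frame: x ahead of the robot, y to its left, z up, the work surface at z = 0. Lengths are in m, angles in rad, forces in N, time in s.
With the tool pointing down it reaches from about 0.325 to 0.9 m from the base axis. Payload 6.1 kg.
Tool frame: the origin (TCP) lies on the front face of the gripper's body, between the roots of the fingers; the fingertips stand 73 mm ahead of it and the grasp point (between the pads) lies hold_point_z ahead of it (hold_point_z is the distance from the TCP to the grasp point, in m); z points along the fingers, y is the line along which they close (so a half turn about z gives the same grasp; the last joint's range is limited). The gripper opens to 85 mm and grips with 20 to 120 N. Pads are 22 mm wide; open, the fingers measure 114 mm over their backs; the gripper's body (76 mm by 85 mm) begins 54 mm behind the grasp point. The pads swing forward as they close: fully open they stand 13 mm farther back than shut.
Start: joints at [1.199, 0.22, 1.526, -0, 1.395, -0.126], TCP at [0.152, 0.606, 0.304] pointing down, gripper open.
Joint ranges: [-2.98, 2.98], [-0.91, 2.08], [0.09, 2.57], [-1.24, 4.39], [0.2, 2.65], [-2.68, 2.68]. Speed limits (rad/s): [2.57, 2.57, 3.01, 3.14, 3.14, 3.14].

### API

Orientations are given as [roll, pitch, yaw] about the fixed x, y, z axes, in that order (R = Rz(yaw) Ry(pitch) Rx(roll)).
In Python, from station import observe, snapshot, job_done, hold_point_z gives the robot as it stands.
- The arm moves only by the tool jog_arm, never from a script. Its argument "deltas" is a list of rows, each a list of 7 numbers: the opening, from 0 (shut) to 1 (fully open), then the shift along the tool's x, y, z in units of 60 mm (1.0 is 60 mm), then the turn, a rotation vector about the tool's x, y, z in units of 6 degrees (1.0 is 6 degrees). A call has 1 to 8 rows; each row is the pose to reach, as a shift and turn from the pose commanded when the call began, along the tool's axes at that moment; what a row does not reach only later rows make up. A row lasts 1/8 s, in which the tool goes at most 62.5 mm and 10.7 degrees, less where a joint would pass 70% of its speed; a pose out of reach is approached as far as the arm can. A call with a gripper value outside its range is refused whole. The fingers move at their own pace and stop on an object; "newtons" is the grip in N (left out, the last holds). Time passes only in rows, so rows that repeat a pose let the fingers close. It gives the time, the measured TCP pose, the force, the opening and the grip force at its end, in the units of the state.
- observe(): the state, without advancing time (a new reading comes with each control period).
- snapshot(name): name is "scene" or "side" or "wrist"; returns a dict with "frame" (420x560x3 uint8, blue, green, red), "z_map" (420x560 float32, m along the optical axis (not along the pixel's ray), 0 where there is no reading), "fx", "fy", "cx", "cy" (pixels), "xyz" and "orientation" of the camera in the world. Camera axes: x right, y down, z forward; pixel columns grow to the right and rows downward; lengths in m; the calibration is good to about 2 mm. The wrist camera is an equidistant fisheye: a pixel r from the principal point sees the ray r / f radians off the axis. A picture is of the moment at which its call begins.
- job_done(): hands the job in; it is judged then, once.
The state is a dict: "clock": time; "joint_positions": joint angles; "joint_vel": joint speeds; "joint_torque": joint torques, N m; "ee_pos": TCP position; "tcp_rot": TCP orientation; "force": force on the tool from outside, world axes, zero at the start; "torque": the same for the moment, N m; "grip_width": opening from 0.0 (shut) to 1.0 (fully open); "grip_force": force on a finger pad.
Only numpy, scipy, OpenCV 4.12 (cv2) and the standard library are available. Lean on these libraries where they do the work, as an engineer would, in place of code of your own. Each camera call takes 0.05 s, during which the arm holds its last target. There are 200 camera calls.

## Working session

There is one attempt and no reset: what is moved stays moved. The work goes in short steps, Python scripts to look and compute and a tool call to move; the robot and the scene stay as the last step left them, time stands still between calls to the robot, and variables do not carry over. Pictures are saved under pics/ and viewed, at most 10 in all, crops included, and the job is handed in when it is done.

Besides the shell and the picture viewer there is one more tool, called as name(argument=value, ...), one argument or row to a line, values as JSON. jog_arm: Moves the arm, as the interface text tells. Its arguments: {"type":"object","properties":{"deltas":{"type":"array","items":{"type":"array","items":{"type":"number"}}},"newtons":{"type":"number"}},"required":["deltas"]}

```bash
mkdir -p pics; cat > h.py <<'E'
import numpy as np, cv2
from scipy.spatial.transform import Rotation as R
from station import observe, snapshot, job_done, hold_point_z
def cloud(s):
    h,w=s["z_map"].shape; v,u=np.mgrid[:h,:w]; z=s["z_map"].astype(float)
    P=np.stack([(u-s["cx"])/s["fx"]*z,(v-s["cy"])/s["fy"]*z,z],-1)
    o=np.array(s["orientation"]); M=(R.from_euler('xyz',o) if o.size==3 else R.from_matrix(o)).as_matrix()
    return P@M.T+np.array(s["xyz"])
E
python3 - <<'E'
from h import *
o=observe(); print({k:np.round(v,3) for k,v in o.items()},hold_point_z)
ims=[]
for n in("scene","side"):
    s=snapshot(n); print(n,s["xyz"],s["orientation"],s["fx"]); cv2.imwrite(f"pics/{n}0.png",s["frame"]); np.save(n+"0.npy",s,allow_pickle=True)
E
```

```text
{'clock': np.float64(0.0), 'joint_positions': array([ 1.199,  0.221,  1.528,  0.   ,  1.395, -0.126]), 'joint_vel': array([-0.001, -0.   , -0.001,  0.002, -0.001, -0.001]), 'joint_torque': array([-1.0000e-03, -4.9691e+01, -3.8939e+01, -0.0000e+00,  1.1000e-02,
       -0.0000e+00]), 'ee_pos': array([0.152, 0.606, 0.303]), 'tcp_rot': array([-3.14 , -0.   ,  2.896]), 'force': array([-0.475, -0.044, -0.023]), 'torque': array([-0.024,  0.025,  0.015]), 'grip_force': np.float64(0.0), 'grip_width': np.float64(0.999)} 0.0539
scene [1.16044752 0.51847688 0.86534201] [-2.35870901 -0.01937999  2.3355685 ] 427.8947147556186
side [0.52416196 0.59268889 0.83982964] [-2.45917927  0.00834385 -3.00307485] 451.3772155409612
```

View pics/scene0.png

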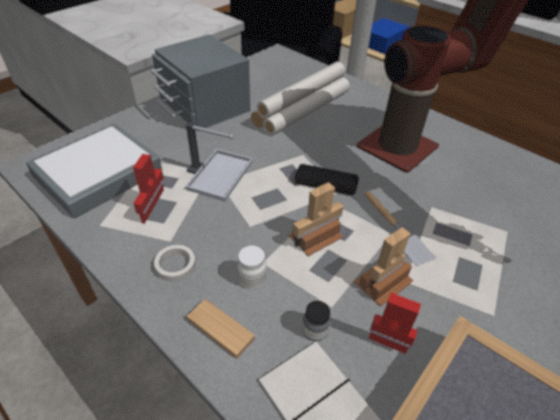

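View pics/side0.png

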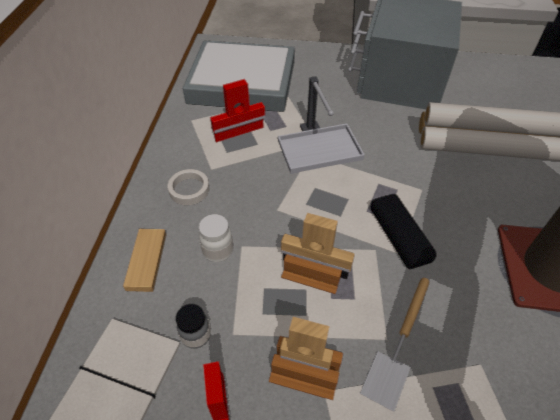

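The wooden candidates in the side view are A at (318,248), with its crossbar about 70 px wide and overhanging its block, and B at (307,352), with its crossbar about 52 px and narrower than its block. The red ones at (238,118) and (215,390) are look-alikes. A fits "wide". I'll measure both and confirm in a crop.

```bash
python3 - <<'E'
from h import *
for n in("scene","side"):
    s=np.load(n+"0.npy",allow_pickle=True).item(); C=cloud(s); f=s["frame"]
    hsv=cv2.cvtColor(f,cv2.COLOR_BGR2HSV)
    wood=(hsv[...,0]>5)&(hsv[...,0]<25)&(hsv[...,1]>80)&(s["z_map"]>0)
    boxes=dict(scene=dict(A=(285,175,350,255),B=(355,225,415,305)),side=dict(A=(270,205,365,300),B=(260,310,350,400)))[n]
    for k,(a,b,c,d) in boxes.items():
        m=np.zeros(wood.shape,bool); m[b:d,a:c]=1; m&=wood
        for lo,hi,l in((.163,.178,'top'),(.080,.0895,'bar')):
            mm=m&(C[...,2]>lo)&(C[...,2]<hi); p=C[mm]
            if len(p)<5: print(n,k,l,len(p)); continue
            (cx,cy),(w,h),a=cv2.minAreaRect((p[:,:2]*1000).astype(np.float32)); 
            print(n,k,l,len(p),'rect c',round(cx,1),round(cy,1),'wh',round(w,1),round(h,1),'ang',round(a,1),'z',np.round(np.median(p[:,2]),4))
    a,b,c,d=dict(scene=(130,80,270,220),side=(260,60,380,180))[n]
    m=np.zeros(wood.shape,bool); m[b:d,a:c]=1
    p=C[m&(C[...,2]>.145)&(C[...,2]<.18)&(s["z_map"]>0)]
    if n=="side" or 1:
        print(n,'peg pts',len(p)); q=p[np.argsort(p[:,1])]; print(np.round(q[::max(1,len(q)//25)],3).tolist())
    m2=m&(C[...,2]>.012)&(C[...,2]<.025)&(s["z_map"]>0)
    r=cv2.minAreaRect((C[m2][:,:2]*1000).astype(np.float32)); print('tray',r)
f=np.load("side0.npy",allow_pickle=True).item()["frame"]; f2=np.load("scene0.npy",allow_pickle=True).item()["frame"]
a=cv2.resize(f[200:400,260:370],None,fx=3,fy=3,interpolation=2); b=cv2.resize(f2[70:220,130:270],None,fx=3,fy=3,interpolation=2)
b=cv2.copyMakeBorder(b,0,600-b.shape[0],0,0,0); cv2.imwrite("pics/crop.png",np.hstack([a,b]))
E
```

```text
scene A top 212 rect c 511.7 70.0 wh 27.1 61.7 ang 76.5 z 0.171
scene A bar 260 rect c 514.6 72.2 wh 22.7 143.9 ang 77.7 z 0.0856
scene B top 258 rect c 570.3 308.7 wh 176.0 45.9 ang 22.3 z 0.1709
scene B bar 119 rect c 518.0 288.4 wh 21.7 86.4 ang 77.7 z 0.0857
scene peg pts 948
[[0.421, -0.669, 0.145], [0.43, -0.625, 0.165], [0.43, -0.601, 0.149], [0.434, -0.574, 0.175], [0.428, -0.551, 0.146], [0.44, -0.548, 0.167], [0.421, -0.544, 0.171], [0.402, -0.542, 0.179], [0.348, -0.54, 0.153], [0.397, -0.537, 0.179], [0.316, -0.535, 0.157], [0.337, -0.532, 0.151], [0.312, -0.526, 0.148], [0.551, -0.382, 0.167], [0.566, -0.373, 0.164], [0.555, -0.36, 0.159], [0.74, -0.349, 0.167], [0.726, -0.342, 0.166], [0.757, -0.337, 0.166], [0.757, -0.333, 0.165], [0.754, -0.329, 0.165], [0.78, -0.325, 0.156], [0.759, -0.321, 0.167], [0.772, -0.315, 0.151], [0.53, -0.3, 0.166], [0.519, -0.27, 0.164]]
tray ((482.807373046875, -428.42291259765625), (654.3052978515625, 414.9019775390625), 44.60525131225586)
side A top 372 rect c 511.9 67.1 wh 27.5 60.1 ang 81.0 z 0.1692
side A bar 533 rect c 512.3 67.9 wh
[... 244 characters left out ...]
8], [0.555, -0.384, 0.165], [0.557, -0.382, 0.169], [0.549, -0.38, 0.159], [0.557, -0.378, 0.168], [0.566, -0.376, 0.148], [0.558, -0.375, 0.152], [0.564, -0.374, 0.165], [0.556, -0.37, 0.166], [0.548, -0.362, 0.163], [0.545, -0.354, 0.163], [0.542, -0.346, 0.163], [0.544, -0.339, 0.162], [0.538, -0.333, 0.164], [0.533, -0.325, 0.165], [0.53, -0.318, 0.164], [0.527, -0.31, 0.164], [0.524, -0.304, 0.164], [0.528, -0.296, 0.16], [0.525, -0.289, 0.16], [0.523, -0.283, 0.159], [0.513, -0.275, 0.166], [0.513, -0.267, 0.163], [0.51, -0.264, 0.164], [0.507, -0.263, 0.156], [0.51, -0.259, 0.161]]
tray ((544.66552734375, -440.86395263671875), (476.3215637207031, 311.9349060058594), 80.78655242919922)
```

View pics/crop.png

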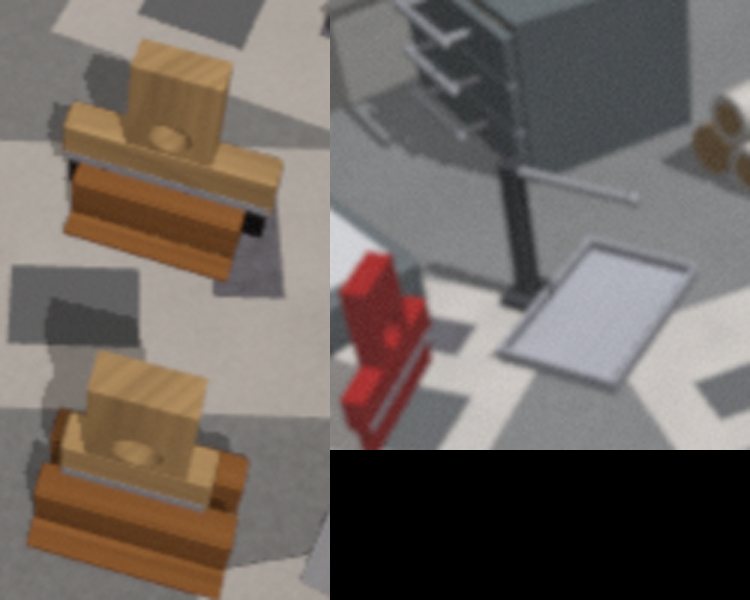

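The crop confirms A: its crossbar overhangs its block and is 149 mm wide, against 90 mm for B. A's top is at about (0.512, 0.068, 0.17), with the thickness axis near 78.3°. Next I'll refine the peg and tray and compute the first move.

```bash
cat >> h.py <<'E'
def delta(xyz,yaw_deg,o=None):
    """tool-frame deltas (units) from the present pose to tool-down pose xyz, yaw"""
    o=o or observe(); M=R.from_euler('xyz',o["tcp_rot"]); 
    T=R.from_euler('xyz',[np.pi,0,np.radians(yaw_deg)])
    d=M.inv().apply(np.array(xyz)-o["ee_pos"])/.06; r=np.degrees((M.inv()*T).as_rotvec())/6
    return np.round(d,3),np.round(r,3)
E
python3 - <<'E'
from h import *
for n in("scene","side"):
    s=np.load(n+"0.npy",allow_pickle=True).item(); C=cloud(s); z=s["z_map"]>0
    reg=z&(C[...,0]>.38)&(C[...,0]<.68)&(C[...,1]>-.45)&(C[...,1]<-.18)
    p=C[reg&(C[...,2]>.150)&(C[...,2]<.175)&(C[...,1]>-.36)]
    v=cv2.fitLine(p.astype(np.float32),cv2.DIST_HUBER,0,.001,.001).ravel(); d=v[:2]*np.sign(v[1])
    t=(p[:,:2]-v[3:5])@d/np.linalg.norm(d)
    print(n,len(p),'ang',np.degrees(np.arctan2(d[1],d[0])),'c',v[3:],'end',v[3:5]+d*t.max(),'slope',v[2])
    q=C[reg&(C[...,2]>.010)&(C[...,2]<.026)]; print('tray',len(q),cv2.minAreaRect((q[:,:2]*1000).astype(np.float32)))
    q=C[reg&(C[...,2]>.06)&(C[...,2]<.172)&(C[...,1]<-.362)]; print('post',np.median(q,0))
print(delta([.512,.068,.280],168.3))
E
```

```text
scene 137 ang 112.379326 c [ 0.53126043 -0.3060551   0.16350466] end [ 0.51080307 -0.25637095] slope 0.0
tray 588 ((548.9705810546875, -357.1805419921875), (208.4544677734375, 248.8886260986328), 22.197492599487305)
post [ 0.56571236 -0.37651647  0.12074476]
side 142 ang 112.52187 c [ 0.52727973 -0.3028739   0.16267769] end [ 0.50867656 -0.25801034] slope -0.003135571
tray 720 ((549.7029418945312, -362.85552978515625), (201.6673583984375, 254.2892303466797), 21.974742889404297)
post [ 0.56034991 -0.37832642  0.12015175]
(array([-8.002, -7.233,  0.393]), array([-0.017, -0.003, -0.397]))
```

jog_arm(
  deltas=[
    [1,-8,-7.23,0.39,0,0,-0.4],
    [1,-8,-7.23,0.39,0,0,-0.4],
    [1,-8,-7.23,0.39,0,0,-0.4],
    [1,-8,-7.23,0.39,0,0,-0.4],
    [1,-8,-7.23,0.39,0,0,-0.4],
    [1,-8,-7.23,0.39,0,0,-0.4],
    [1,-8,-7.23,0.39,0,0,-0.4],
    [1,-8,-7.23,0.39,0,0,-0.4],
  ],
)

```text
clock: 1.1
ee_pos: [0.4307, 0.1892, 0.2857]
tcp_rot: [3.141, 0.0, 2.938]
force: [1.2, 0.9, 0.2]
grip_width: 1.0
grip_force: 0.0
```

```bash
python3 - <<'E'
from h import *
print(delta([.512,.068,.280],168.3))
E
```

```text
(array([-1.735, -1.704,  0.094]), array([0.002, 0.002, 0.004]))
```

jog_arm(
  deltas=[
    [1,-1.7,-1.7,0.1,0,0,0],
    [1,-1.7,-1.7,0.1,0,0,0],
    [1,-1.7,-1.7,0.1,0,0,0],
    [1,-1.7,-1.7,0.1,0,0,0],
    [1,-1.7,-1.7,0.1,0,0,0],
  ],
)

```text
clock: 1.72
ee_pos: [0.5086, 0.0717, 0.2795]
tcp_rot: [3.141, -0.001, 2.939]
force: [-0.5, 0.2, -0.5]
grip_width: 1.001
grip_force: 0.0
```

```bash
python3 - <<'E'
from h import *
print(observe()["ee_pos"],delta([.512,.068,.210],168.3))
s=snapshot("wrist"); np.save("w1.npy",s,allow_pickle=True); cv2.imwrite("pics/w1.png",s["frame"]); print(s["xyz"],s["orientation"],s["fx"],s["cx"],s["cy"])
# fisheye cloud
h,w=s["z_map"].shape; v,u=np.mgrid[:h,:w]; x=(u-s["cx"])/s["fx"]; y=(v-s["cy"])/s["fy"]; r=np.hypot(x,y)+1e-9
z=s["z_map"].astype(float); k=np.tan(np.minimum(r,1.5))/r
C=np.stack([x*k*z,y*k*z,z],-1)@R.from_euler('xyz',s["orientation"]).as_matrix().T+s["xyz"]
for lo,hi in((.162,.178),(.08,.09)):
    m=(s["z_map"]>0)&(C[...,2]>lo)&(C[...,2]<hi)&(abs(C[...,0]-.512)<.1)&(abs(C[...,1]-.068)<.06)
    p=C[m]; print(len(p),np.median(p[:,2]),cv2.minAreaRect((p[:,:2]*1000).astype(np.float32)))
E
```

```text
[0.50863286 0.07167088 0.27954968] (array([-0.069, -0.049,  1.159]), array([ 0.004, -0.011,  0.012]))
[0.43054443 0.08893214 0.34998776] [2.82605504e+00 6.63553042e-05 1.36812013e+00] 325.19226210127806 281.0344911490556 212.26811831440884
3636 0.17033416851676036 ((511.4606628417969, 69.60812377929688), (24.086502075195312, 60.526268005371094), 78.0284423828125)
1583 0.08520039387584516 ((460.3590393066406, 79.93598175048828), (23.6798152923584, 45.31022262573242), 78.69849395751953)
```

View pics/w1.png

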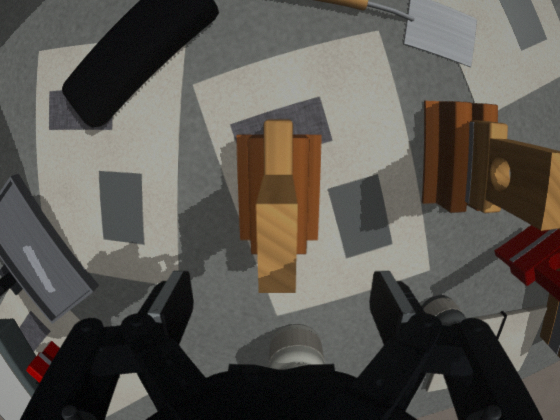

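The wrist view shows the wide handle's top at (277,248), midway between the fingers at x≈175 and x≈385. It measures 24×60 mm at (0.5115, 0.069, 0.170), axis 78°, so I'll descend and grip.

jog_arm(
  deltas=[
    [1,-0.06,-0.03,0.5,0,0,0],
    [1,-0.06,-0.03,1.0,0,0,0],
    [1,-0.06,-0.03,1.16,0,0,0],
    [1,-0.06,-0.03,1.16,0,0,0],
    [0,-0.06,-0.03,1.16,0,0,0],
    [0,-0.06,-0.03,1.16,0,0,0],
    [0,-0.06,-0.03,1.16,0,0,0],
    [0,-0.06,-0.03,1.16,0,0,0],
  ],
  newtons=60,
)

```text
clock: 2.78
ee_pos: [0.513, 0.068, 0.211]
tcp_rot: [3.141, 0.001, 2.938]
force: [0.1, 0.4, 1.6]
grip_width: 0.271
grip_force: 59.8
```

jog_arm(
  deltas=[
    [0,0,0,0,0,0,0],
    [0,0,0,0,0,0,0],
    [0,0,0,0,0,0,0],
  ],
)

```text
clock: 3.15
ee_pos: [0.513, 0.068, 0.2109]
tcp_rot: [3.141, 0.001, 2.938]
force: [-0.2, 0.3, 5.4]
grip_width: 0.27
grip_force: 60.2
```

jog_arm(
  deltas=[
    [0,0,0,-0.15,0,0,0],
    [0,0,0,-0.4,0,0,0],
    [0,0,0,-0.7,0,0,0],
    [0,0,0,-1.0,0,0,0],
    [0,0,0,-1.3,0,0,0],
    [0,0,0,-1.5,0,0,0],
    [0,0,0,-1.5,0,0,0],
    [0,0,0,-1.5,0,0,0],
  ],
)

```text
clock: 4.15
ee_pos: [0.5122, 0.068, 0.2995]
tcp_rot: [-3.141, -0.001, 2.938]
force: [-0.8, 0.5, -4.7]
grip_width: 0.269
grip_force: 59.2
```

```bash
python3 - <<'E'
from h import *
d=np.array([np.cos(np.radians(112.3)),np.sin(np.radians(112.3))]); e=np.array([.5095,-.257])
o=observe(); print(o["ee_pos"],o["force"],o["joint_positions"])
for t in(.060,): 
    p=e+d*t; print(p,delta([*p,.300],202.3))
E
```

```text
[0.51215056 0.06799496 0.29952014] [-0.8493435   0.46960844 -4.70089086] [-2.07390542e-02 -3.63891414e-02  1.80992402e+00  4.26943220e-06
  1.36930827e+00 -1.38758258e+00]
[ 0.48673263 -0.20148742] (array([-0.495, -4.484, -0.008]), array([ 1.000e-03, -1.200e-02, -5.664e+00]))
```

jog_arm(
  deltas=[
    [0,-0.06,-0.56,0,0,0,1.6],
    [0,-0.12,-1.12,0,0,0,3.2],
    [0,-0.19,-1.68,0,0,0,4.8],
    [0,-0.25,-2.24,0,0,0,6.4],
    [0,-0.31,-2.8,0,0,0,8.0],
    [0,-0.37,-3.36,0,0,0,9.6],
    [0,-0.43,-3.92,0,0,0,11.2],
    [0,-0.5,-4.48,0,0,0,12.8],
  ],
)

```text
clock: 5.15
ee_pos: [0.4868, -0.202, 0.299]
tcp_rot: [-3.14, -0.002, 1.592]
force: [0.7, -0.0, -2.8]
grip_width: 0.275
grip_force: 60.0
```

jog_arm(
  deltas=[
    [0,0,0,0,0,0,1.6],
    [0,0,0,0,0,0,3.2],
    [0,0,0,0,0,0,4.8],
    [0,0,0,0,0,0,6.4],
    [0,0,0,0,0,0,8.0],
    [0,0,0,0,0,0,9.6],
    [0,0,0,0,0,0,11.2],
    [0,0,0,0,0,0,11.53],
  ],
)

```text
clock: 6.15
ee_pos: [0.4871, -0.2011, 0.2991]
tcp_rot: [-3.14, 0.001, 0.39]
force: [0.1, 0.4, -3.3]
grip_width: 0.271
grip_force: 60.0
```

jog_arm(
  deltas=[
    [0,0,0,0,0,0,0],
    [0,0,0,0,0,0,0],
    [0,0,0,0,0,0,0],
  ],
)

```text
clock: 6.52
ee_pos: [0.4875, -0.2013, 0.3002]
tcp_rot: [-3.142, 0.0, 0.391]
force: [0.3, -0.6, -4.2]
grip_width: 0.274
grip_force: 60.0
```

```bash
python3 - <<'E'
from h import *
o=observe(); print(o["ee_pos"],o["tcp_rot"],np.round(o["joint_positions"],3))
out=[]
for n,(a,b,c,d) in (("scene",(120,60,380,260)),("side",(230,40,430,290))):
    s=snapshot(n); np.save(n+"1.npy",s,allow_pickle=True); C=cloud(s); f=s["frame"]
    hsv=cv2.cvtColor(f,cv2.COLOR_BGR2HSV); w=(hsv[...,0]>5)&(hsv[...,0]<25)&(hsv[...,1]>80)&(s["z_map"]>0)
    reg=w&(np.hypot(C[...,0]-o["ee_pos"][0],C[...,1]-o["ee_pos"][1])<.11)
    zt=o["ee_pos"][2]-.04-.085  # expected crossbar top
    for dz in(-.006,):
        p=C[reg&(abs(C[...,2]-zt)<.007)]; print(n,len(p),'bar',cv2.minAreaRect((p[:,:2]*1000).astype(np.float32)) if len(p)>5 else 0, np.median(p[:,2]), zt)
    cr=cv2.resize(f[b:d,a:c],None,fx=2,fy=2); cv2.imwrite(f"pics/{n}1.png",cr)
E
```

```text
[ 0.48746052 -0.20128325  0.30019724] [-3.14155171e+00  1.78660398e-05  3.90803108e-01] [-0.541 -0.011  1.784  0.     1.369  0.639]
scene 203 bar ((487.7110595703125, -197.64718627929688), (150.07862854003906, 23.677927017211914), 22.191137313842773) 0.17499457882226832 0.17519724451134006
side 487 bar ((488.64910888671875, -200.7265167236328), (148.4754638671875, 27.971769332885742), 22.46124839782715) 0.17384523003602081 0.17519724451134006
```

View pics/scene1.png

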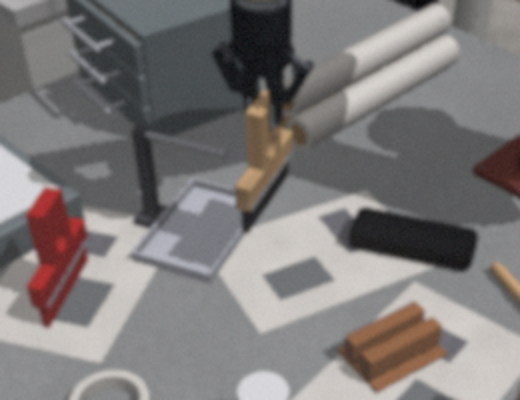

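View pics/side1.png

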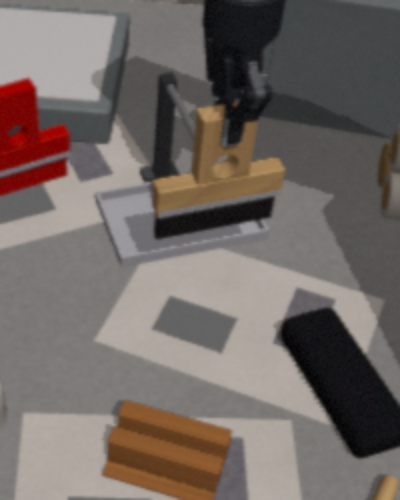

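Both views show the wide squeegee held upright. In the side crop its hole is at (227,163) and the peg is just behind, at (178,95)-(200,140). It sits about 2 mm to the +x side of the peg's line, so I'll shift, lower and then insert.

jog_arm(
  deltas=[
    [0,-0.03,0,0.2,0,0,0],
    [0,-0.03,0,0.4,0,0,0],
    [0,-0.03,0,0.59,0,0,0],
    [0,-0.03,0,0.59,0,0,0],
    [0,-0.03,0,0.59,0,0,0],
  ],
)

```text
clock: 7.25
ee_pos: [0.4859, -0.2021, 0.2649]
tcp_rot: [3.141, -0.0, 0.39]
force: [-0.6, 1.2, -3.6]
grip_width: 0.271
grip_force: 59.9
```

jog_arm(
  deltas=[
    [0,0,0.2,0,0,0,0],
    [0,0,0.4,0,0,0,0],
    [0,0,0.6,0,0,0,0],
    [0,0,0.75,0,0,0,0],
    [0,0,0.9,0,0,0,0],
    [0,0,1.05,0,0,0,0],
    [0,0,1.2,0,0,0,0],
    [0,0,1.3,0,0,0,0],
  ],
)

```text
clock: 8.25
ee_pos: [0.5156, -0.2747, 0.2648]
tcp_rot: [3.142, 0.0, 0.39]
force: [-1.1, 0.3, -4.6]
grip_width: 0.274
grip_force: 60.0
```

```bash
python3 - <<'E'
from h import *
o=observe(); print(o["ee_pos"],o["force"],o["torque"])
s=snapshot("side"); a=cv2.resize(s["frame"][60:200,270:400],None,fx=4,fy=4,interpolation=2)
cv2.imwrite("pics/side2.png",a)
E
```

```text
[ 0.51564851 -0.27466237  0.26481167] [-1.06672379  0.33628873 -4.61961907] [-0.0616967  -0.05518993  0.02976921]
```

View pics/side2.png

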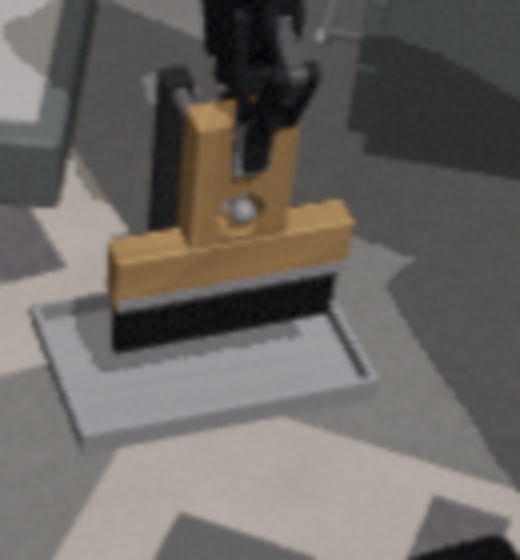

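The crop shows the peg's ball through the hole at (243,210), centred and with no contact force. I'll continue in, then lower.

jog_arm(
  deltas=[
    [0,0,0.15,0,0,0,0],
    [0,0,0.3,0,0,0,0],
    [0,0,0.45,0,0,0,0],
    [0,0,0.6,0,0,0,0],
    [0,0,0.7,0,0,0,0],
    [0,0,0.7,0,0,0,0],
    [0,0,0.7,0,0,0,0],
  ],
)

```text
clock: 9.18
ee_pos: [0.5313, -0.3128, 0.2647]
tcp_rot: [-3.141, 0.0, 0.39]
force: [0.7, -0.5, -4.3]
grip_width: 0.274
grip_force: 60.0
```

jog_arm(
  deltas=[
    [0,0,0,0.05,0,0,0],
    [0,0,0,0.1,0,0,0],
    [0,0,0,0.12,0,0,0],
    [0,0,0,0.12,0,0,0],
    [0,0,0,0.12,0,0,0],
  ],
)

```text
clock: 9.8
ee_pos: [0.5314, -0.313, 0.2578]
tcp_rot: [3.141, -0.0, 0.39]
force: [-0.4, 0.5, -2.2]
grip_width: 0.271
grip_force: 60.0
```

jog_arm(
  deltas=[
    [0,0,0,0.01,0,0,0],
    [0,0,0,0.02,0,0,0],
    [0,0,0,0.02,0,0,0],
    [0,0,0,0.02,0,0,0],
  ],
)

```text
clock: 10.3
ee_pos: [0.5314, -0.313, 0.2564]
tcp_rot: [3.142, -0.0, 0.39]
force: [-1.0, -1.3, -2.7]
grip_width: 0.27
grip_force: 60.0
```

jog_arm(
  deltas=[
    [0,0,0,0.015,0,0,0],
    [0,0,0,0.015,0,0,0],
    [0,0,0,0.015,0,0,0],
  ],
)

```text
clock: 10.68
ee_pos: [0.5315, -0.313, 0.2559]
tcp_rot: [3.141, -0.0, 0.39]
force: [-1.1, 0.0, 0.2]
grip_width: 0.27
grip_force: 60.5
```

The peg now carries the weight, so I'll open gently and look before retreating.

jog_arm(
  deltas=[
    [0.3,0,0,0,0,0,0],
    [0.35,0,0,0,0,0,0],
    [0.45,0,0,0,0,0,0],
    [0.6,0,0,0,0,0,0],
    [0.8,0,0,0,0,0,0],
    [0.8,0,0,0,0,0,0],
    [0.8,0,0,0,0,0,0],
    [0.8,0,0,0,0,0,0],
  ],
  newtons=20,
)

```text
clock: 11.68
ee_pos: [0.5314, -0.313, 0.2555]
tcp_rot: [3.142, -0.0, 0.39]
force: [-0.4, -0.3, -0.6]
grip_width: 0.8
grip_force: 0.0
```

jog_arm(
  deltas=[
    [0.8,0,0,-0.2,0,0,0],
    [0.8,0,0,-0.5,0,0,0],
    [0.8,0,0,-0.9,0,0,0],
    [0.8,0,0,-1.4,0,0,0],
    [0.8,0,0,-2,0,0,0],
    [0.8,0,0,-2,0,0,0],
    [0.8,0,0,-2,0,0,0],
    [0.8,0,0,-2,0,0,0],
  ],
)

```text
clock: 12.68
ee_pos: [0.531, -0.3127, 0.3742]
tcp_rot: [-3.14, 0.001, 0.39]
force: [0.9, 0.5, 0.4]
grip_width: 0.802
grip_force: 0.0
```

jog_arm(
  deltas=[
    [0.8,0,0,0,0,0,0],
    [0.8,0,0,0,0,0,0],
    [0.8,0,0,0,0,0,0],
    [0.8,0,0,0,0,0,0],
    [0.8,0,0,0,0,0,0],
    [0.8,0,0,0,0,0,0],
    [0.8,0,0,0,0,0,0],
    [0.8,0,0,0,0,0,0],
  ],
)

```text
clock: 13.68
ee_pos: [0.5314, -0.313, 0.3755]
tcp_rot: [3.142, 0.0, 0.39]
force: [-0.7, -0.4, -0.4]
grip_width: 0.801
grip_force: 0.0
```

```bash
python3 - <<'E'
from h import *
import time
o=observe(); print(o["ee_pos"])
s=snapshot("side"); t=snapshot("scene")
a=cv2.resize(s["frame"][60:210,270:400],(390,450)); b=cv2.resize(t["frame"][80:230,140:270],(390,450)); cv2.imwrite("pics/fin.png",np.hstack([a,b]))
C=cloud(s); f=s["frame"]; hsv=cv2.cvtColor(f,cv2.COLOR_BGR2HSV); w=(hsv[...,0]>5)&(hsv[...,0]<25)&(hsv[...,1]>80)&(s["z_map"]>0)
reg=w&(np.hypot(C[...,0]-.5315,C[...,1]+.313)<.11)
for z in(.215,.13):
    p=C[reg&(abs(C[...,2]-z)<.008)]; print(len(p),np.median(p,0),cv2.minAreaRect((p[:,:2]*1000).astype(np.float32)))
s0=np.load("side0.npy",allow_pickle=True).item()["frame"]; d=np.abs(s0.astype(int)-f).max(-1)
print('jars/narrow diff',[int((d[b:e,a:c]>50).sum()) for a,b,c,e in((190,205,240,265),(170,295,215,350),(260,310,350,400))])
E
```

```text
[ 0.53141031 -0.31299198  0.37554873]
226 [ 0.5332244  -0.31000234  0.21350047] ((534.5598754882812, -312.97698974609375), (60.92341232299805, 30.325366973876953), 23.012083053588867)
413 [ 0.5332257  -0.30631416  0.12858159] ((530.6680908203125, -313.33917236328125), (150.43832397460938, 29.513696670532227), 22.78160858154297)
jars/narrow diff [0, 0, 0]
```

View pics/fin.png

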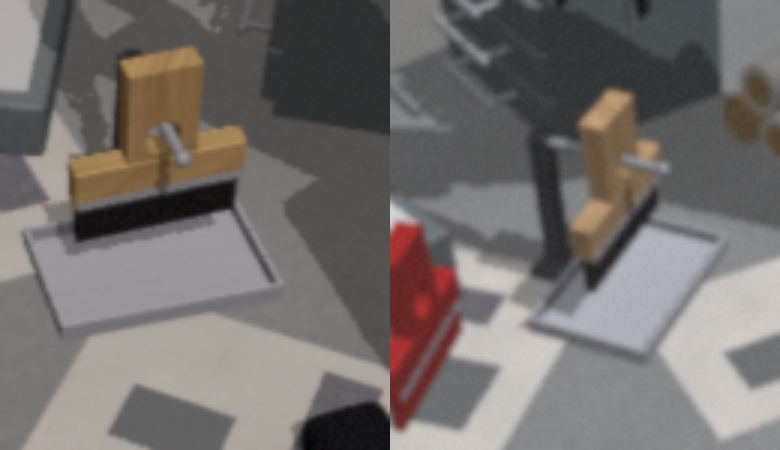

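The squeegee hangs upright at mid-peg, with the knob in front at (183,155) in the left half of the picture. The top measures 0.2135 m against 0.215 m expected. I'll let it settle, check that it is still, and hand in.

jog_arm(
  deltas=[
    [0.8,0,0,0,0,0,0],
    [0.8,0,0,0,0,0,0],
    [0.8,0,0,0,0,0,0],
    [0.8,0,0,0,0,0,0],
    [0.8,0,0,0,0,0,0],
    [0.8,0,0,0,0,0,0],
    [0.8,0,0,0,0,0,0],
    [0.8,0,0,0,0,0,0],
  ],
)

```text
clock: 14.78
ee_pos: [0.5314, -0.313, 0.3755]
tcp_rot: [3.142, 0.0, 0.39]
force: [-0.4, -0.1, 0.9]
grip_width: 0.797
grip_force: 0.0
```

```bash
python3 - <<'E'
from h import *
F=[snapshot("side")["frame"][60:170,285:365].astype(int) for _ in range(8)]
m=[int((np.abs(F[i]-F[0]).max(-1)>40).sum()) for i in range(8)]; print(m)
if max(m)<40: print(job_done())
E
```

```text
[0, 0, 0, 0, 0, 0, 0, 0]
the job is handed in; nothing more can be done
None
```

The wide squeegee hangs upright and still from the peg, behind its knob, with the gripper clear; the narrow squeegee and both jars show no change in the side view, and the job was handed in at about 15 s.

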